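Turn the food probe round and lay it on its rest

TASK

Among the things on the canteen table lies the digital probe thermometer, pointing the wrong way. Pick it up, turn it end for end and lay it on the probe rest: its thick head flat on the middle of the raised pad and its needle in the notch of the upright plate.

Things in the scene. Friction and masses are not known exactly. Their poses are not given: they have to be found in the camera images.
- probe_head (a point): Centre of the thick head (the handle) of the loose probe thermometer, 179 mm long in all, 60 g, lying flat. The head is a block 24 mm wide (its x), 62 mm long (its y), 16 mm high; this point is half-way up, 8 mm above the underside. The needle leaves the head towards this frame's -y; z is up. Nearly all the weight is in the head: grip it here across its 24 mm width (along x). A pen and a spoon lie nearby and are not to be used.
- probe_tip (a point): Tip of the needle of the same thermometer, a steel rod 4 mm thick, 120 mm long; the tip lies 148 mm from the head's centre towards -y and 5 mm lower. Same axes as probe_head.
- rest_pad (a point): Middle of the upper face of the grey pad, 70 mm wide (x) by 80 mm long (y), of the fixed probe rest; the face is flat and 14 mm above the table. The rest is a steel plate 78 x 184 x 4 mm. Its axes: z up; from here the notch lies towards -y. Where and how the rest stands varies.
- rest_notch (a point): Bottom middle of the notch at the other end of the same rest, 105 mm from rest_pad towards -y, level with the pad's face. The notch is open at the top, 34 mm wide (x), between two prongs that rise 20 mm above this point, in an upright steel plate 5 mm thick (y). With the head on the middle of the pad the needle passes over this point and its tip ends 43 mm beyond. Same axes as rest_pad.

How it is judged (in metres and radians):
At the end, for the whole second after the job is handed in: The probe lies display up on its rest, tilted under 10 degrees: head centre within 20 mm of the pad's middle seen from above, underside on the pad (within about 5 mm); needle in the notch, tip at least 15 mm beyond the plate, within 25 mm of the rest's centre line and under 13 mm above pad level (horizontal distance between probe_head and rest_pad below 0.02 m and z of probe_head in the frame of rest_pad between 0.004 and 0.013 m and x of probe_tip in the frame of rest_notch between -0.025 and 0.025 m and y of probe_tip in the frame of rest_notch below -0.015 m and z of probe_tip in the frame of rest_notch below 0.013 m and angle between probe_head's own z axis and vertical below 0.17 rad); the robot touches nothing.
It also fails if it takes over 38 s, if anything falls off the work surface, if the arm or the gripper's body presses on something with over 40 N, if the wrist force passes 120 N, or if a joint passes its speed limit or range.

ROBOT

A 7-joint arm with a two-finger parallel gripper is mounted at the origin on the work surface; the furniture and walls round the work are solid. World frame = base frame: x ahead of the robot, y to its left, z up, the work surface at z = 0. Lengths are in mm, angles in degrees, forces in N, time in s.
With the tool pointing down it reaches from about 350 to 900 mm from the base axis. Payload 8.1 kg.
Tool frame: the origin (TCP) lies midway between the tips of the shut fingers; the grasp point (between the pads) lies 19 mm behind it (env.hold_point_z is the distance from the TCP to the grasp point, in mm); x points along the fingers, y is the direction in which the jaws open and shut, and the axes are right-handed (so a half turn about x gives the same grasp; the last joint's range is limited). The gripper opens to 92 mm and grips with 3 to 60 N. Pads are 19 mm wide; open, the fingers measure 130 mm over their backs; the gripper's body (75 mm by 190 mm) begins 47 mm behind the grasp point.
Start: joints at [-69.477, 24.895, 1.432, 90.138, -0.665, 64.973, -4.303], TCP at [277.944, 559.812, 205.542] pointing down, gripper open.
Joint ranges: [-149.89, 149.89], [-25.12, 119.58], [-72.63, 75.52], [4.76, 147.25], [-75.54, 255.54], [6.69, 114.76], [-157.13, 157.13]. Speed limits (degrees/s): [127.2, 127.2, 172.46, 172.46, 180, 180, 180].

INTERFACE

Orientations are given as [roll, pitch, yaw] about the fixed x, y, z axes, in that order (R = Rz(yaw) Ry(pitch) Rx(roll)).
In Python, from plant import state, eyes, hand_in, env gives the robot as it stands.
- The arm moves only by the tool jog_arm, never from a script. Its argument "motion" is a list of rows, each a list of 4 numbers: the shift along the world's x, y, z in mm, then the turn about the world's z in degrees. A call has 1 to 20 rows; each row is the pose to reach, as a shift and turn from the pose commanded when the call began; what a row does not reach only later rows make up. A row lasts 1/8 s, in which the tool goes at most 62.5 mm and 10.7 degrees, less where a joint would pass 70% of its speed; a pose out of reach is approached as far as the arm can. A call with a gripper value outside its range is refused whole. "grip" is the finger opening in mm, from 0 to 91.8, set as the call begins (left out, the last holds). The fingers move at their own pace and stop on an object; "grip_force" is the grip in N (left out, the last holds). Time passes only in rows, so rows that repeat a pose let the fingers close. It gives the time, the measured TCP pose, the force and the opening at its end, in the units of the state.
- state(): the state, without advancing time (a new reading comes with each control period).
- eyes.snapshot(name): name is "side" or "top"; returns the picture (420x560x3 uint8, blue, green, red); there is no depth.
- eyes.get_calibration(name): a dict with "camera_matrix" (3x3 intrinsics, pixels), "D" ([k1, k2, p1, p2, k3] as OpenCV has them; the pictures are not rectified), "view" (4x4, takes a point from world to camera coordinates). Camera axes: x right, y down, z forward; pixel columns grow to the right and rows downward; lengths in mm; the calibration is good to about 2 mm. A picture is of the moment at which its call begins. get_calibration takes no time and is no camera call.
- hand_in(): hands the job in, once; it reports no verdict.
Trained networks look in the newest picture that a camera, given by its name, has taken for a name from the list of things; names that differ only in an ending like _2 or _b are one class to them, and where a whole thing is asked for, a point or a joint stands for the part that bears it (a point fixed in the world has none). Each returns a list of dicts, best first, with "conf" (0 to 1); they miss things now and then, are a little off and sometimes report something else, mostly with a low value. They report only what shows in the picture. A call takes as long as a camera call.
- eyes.look_for(camera, thing): "extent" ([left, top, right, bottom] in pixels, round what is visible of it).
The state is a dict: "time_s": time; "joint_positions": joint angles; "joint_vel": joint speeds; "joint_torque": joint torques, N m; "tool_pos": TCP position; "orientation": TCP orientation; "force": force on the tool from outside, world axes, zero at the start; "ft_torque": the same for the moment, N m; "grip_width": finger opening in mm.
Only numpy, scipy, OpenCV 4.12 (cv2) and the standard library are available. Lean on these libraries where they do the work, as an engineer would, in place of code of your own. Each camera call takes 0.05 s, during which the arm holds its last target.

## Working session

There is one attempt and no reset: what is moved stays moved. The work goes in short steps, Python scripts to look and compute and a tool call to move; the robot and the scene stay as the last step left them, time stands still between calls to the robot, and variables do not carry over. Pictures are saved under pics/ and viewed, and the job is handed in when it is done.

Besides the shell and the picture viewer there is one more tool, called after "Request:" as name(argument=value, ...) on one line, values as JSON. jog_arm: Moves the arm, as the interface text tells. Its arguments: {"type":"object","properties":{"motion":{"type":"array","items":{"type":"array","items":{"type":"number"}}},"grip":{"type":"number"},"grip_force":{"type":"number"}},"required":["motion"]}

```bash
mkdir -p pics; ls; python3 - <<'E'
from plant import state, eyes, hand_in, env
import cv2
print(state())
print([a for a in dir(env) if a[0]!='_'])
for n in ("side","top"):
    cv2.imwrite(f"pics/{n}0.png",eyes.snapshot(n))
    c=eyes.get_calibration(n); print(n,c)
    for t in ("probe_head","rest_pad","probe_tip","rest_notch"):
        print(t,eyes.look_for(n,t))
E
```

```text
pics
{'time_s': 0.0, 'joint_positions': array([-69.47610647,  24.93598643,   1.42986347,  90.18928501,
        -0.66388357,  64.97564216,  -4.30157663]), 'joint_vel': array([ 0.00314502,  0.08230239,  0.03338968,  0.02791204, -0.03242818,
       -0.18566693, -0.05024051]), 'joint_torque': array([ 6.19374623e-04, -6.67830563e+01,  9.85500924e-01, -3.14464974e+01,
       -6.04389142e-02,  4.27285081e-02,  2.06032705e-04]), 'tool_pos': array([277.72067929, 559.27819354, 204.74863714]), 'orientation': array([ -84.65889445,   89.90737867, -111.06279197]), 'force': array([-0.61542336,  1.50569873, -0.06074587]), 'ft_torque': array([ 0.01109615, -0.02625925, -0.04787369]), 'grip_width': 91.86311014045721}
['MotionError', 'hold_point_z']
side {'camera_matrix': array([[432.46110877,   0.        , 278.10487682],
       [  0.        , 432.46110877, 202.7954175 ],
       [  0.        ,   0.        ,   1.        ]]), 'D': array([-0.04053334,  0.        ,  0.        ,  0.        ,  0.        ]), 'view': array([[ 9.43124151e-01, -3.31836296e-01,  2.00376708e-02,
        -4.59106602e+02],
       [-1
[... 690 characters left out ...]
), 'D': array([-0.03586585,  0.        ,  0.        ,  0.        ,  0.        ]), 'view': array([[-1.79843234e-02, -9.99838239e-01, -2.43386450e-04,
        -1.03633183e+02],
       [-9.83646177e-01,  1.77367038e-02, -1.79236177e-01,
         4.75127815e+02],
       [ 1.79211501e-01, -2.98403523e-03, -9.83806045e-01,
         9.22067639e+02],
       [ 0.00000000e+00,  0.00000000e+00,  0.00000000e+00,
         1.00000000e+00]])}
probe_head [{'extent': [316.8, 189.3, 338.0, 253.4], 'conf': 0.51}]
rest_pad [{'extent': [172.5, 185.0, 212.1, 258.2], 'conf': 0.79}]
probe_tip [{'extent': [314.4, 185.9, 336.2, 254.2], 'conf': 0.74}]
rest_notch [{'extent': [176.1, 180.4, 207.8, 257.9], 'conf': 0.61}]
```

```bash
python3 - <<'E'
import cv2
a=cv2.imread("pics/top0.png");cv2.imwrite("pics/top0c.png",cv2.resize(a[160:290,150:360],None,fx=3.8,fy=3.8,interpolation=cv2.INTER_CUBIC))
a=cv2.imread("pics/side0.png");cv2.imwrite("pics/side0c.png",cv2.resize(a[150:270,200:380],None,fx=4.4,fy=4.4,interpolation=cv2.INTER_CUBIC))
E
```

```text
(no output)
```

View pics/top0.png

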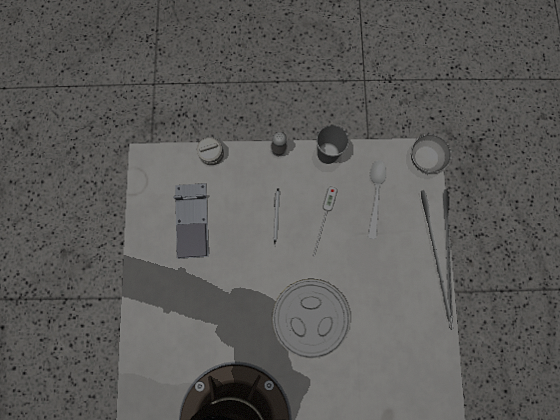

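View pics/top0c.png

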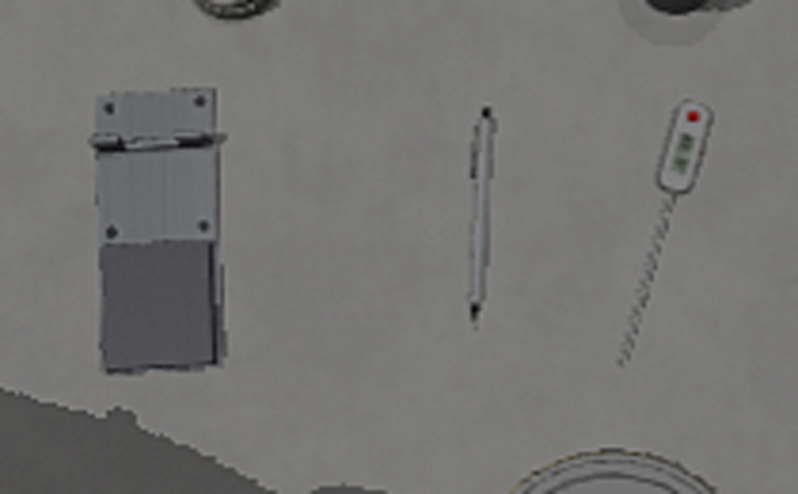

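View pics/side0.png

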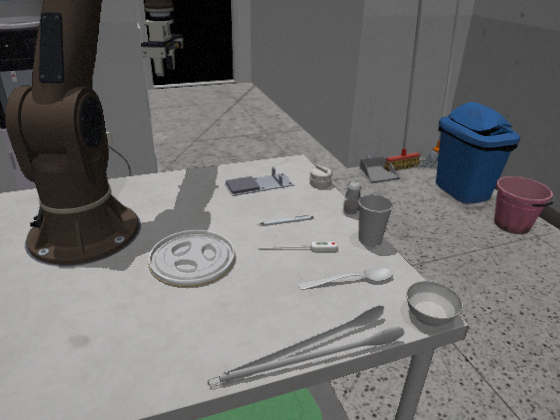

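View pics/side0c.png

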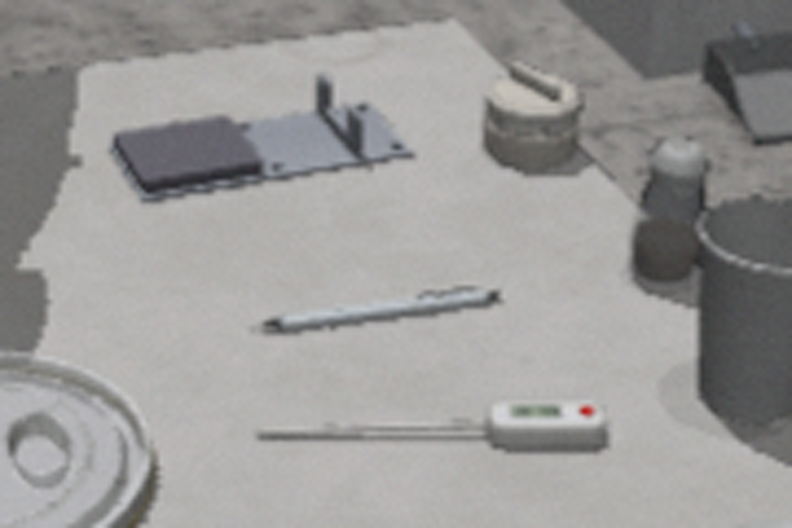

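```bash
cat > h.py <<'E'
import numpy as np, cv2
from plant import state, eyes, hand_in, env
def ray(n,uv,z):
    c=eyes.get_calibration(n);V=np.array(c["view"])
    p=cv2.undistortPoints(np.array(uv,float).reshape(-1,1,2),c["camera_matrix"],c["D"]).reshape(-1,2)
    d=np.c_[p,np.ones(len(p))]@V[:3,:3]; o=-V[:3,:3].T@V[:3,3]
    return o+d*((z-o[2])/d[:,2])[:,None]
def proj(n,P):
    c=eyes.get_calibration(n);V=np.array(c["view"])
    return cv2.projectPoints(np.array(P,float).reshape(-1,1,3),cv2.Rodrigues(V[:3,:3])[0],V[:3,3],c["camera_matrix"],c["D"])[0].reshape(-1,2)
def T(uv): return [((u+.5)/3.8-.5+150,(v+.5)/3.8-.5+160) for u,v in uv]
def S(uv): return [((u+.5)/4.4-.5+200,(v+.5)/4.4-.5+150) for u,v in uv]
E
python3 - <<'E'
from h import *
np.set_printoptions(precision=1,suppress=True)
print("head top",ray("top",T([(685,146)]),16),"needle base/tip",ray("top",T([(674,196),(621,366)]),3))
print("pad",ray("top",T([(101,243),(212,241),(213,364),(105,370)]),14))
print("plate",ray("top",T([(96,95),(215,88),(226,366),(105,374)]),2))
print("side head ends top",ray("side",S([(490,408),(605,408),(490,445),(608,450)]),0))
print("side head top mid",ray("side",S([(548,412)]),16),"tip",ray("side",S([(258,435)]),3))
print("side pad corners",ray("side",S([(113,138),(232,117),(262,163),(150,187)]),14))
E
```

```text
head top [[ 509.9 -234.8   16. ]] needle base/tip [[ 479.6 -228.     3. ]
 [ 370.2 -190.     3. ]]
pad [[453.6 141.1  14. ]
 [453.7  69.8  14. ]
 [375.2  68.1  14. ]
 [372.5 136.4  14. ]]
plate [[554.3 150.2   2. ]
 [557.6  71.6   2. ]
 [374.7  61.9   2. ]
 [370.8 139.3   2. ]]
side head ends top [[ 495.2 -203.8    0. ]
 [ 552.8 -222.4    0. ]
 [ 482.5 -233.7    0. ]
 [ 538.  -256.1    0. ]]
side head top mid [[ 512.2 -236.6   16. ]] tip [[ 371.7 -193.4    3. ]]
side pad corners [[373.2 126.9  14. ]
 [454.5 133.2  14. ]
 [454.3  66.1  14. ]
 [379.6  56.6  14. ]]
```

```bash
python3 - <<'E'
from h import *
def loc(c,a,pts):
    a=np.radians(a);R=np.array([[np.cos(a),-np.sin(a),0],[np.sin(a),np.cos(a),0],[0,0,1]])
    return np.array(pts,float)@R.T+np.array([c[0],c[1],0])
box=lambda x0,x1,y0,y1,z:[(x0,y0,z),(x1,y0,z),(x1,y1,z),(x0,y1,z)]
# local +x toward notch / needle
pad=loc((414,102.5),3.2,box(-40,40,-35,35,14)); plate=loc((414,102.5),3.2,box(-42,142,-39,39,4))
notch=loc((414,102.5),3.2,[(105,-17,34),(105,-17,14),(105,17,14),(105,17,34)])
hd=loc((511,-235.7),162.7,box(-31,31,-12,12,16)); nd=loc((511,-235.7),162.7,[(28,0,3),(148,0,3)])
for n,o,s,sh in(("top",(150,160),3.8,(130,210)),("side",(200,150),4.4,(120,180))):
    a=cv2.imread(f"pics/{n}0.png")[o[1]:o[1]+sh[0],o[0]:o[0]+sh[1]]
    a=cv2.resize(a,None,fx=s,fy=s,interpolation=cv2.INTER_CUBIC)
    for P,cl,col in((pad,1,(0,255,0)),(plate,1,(0,255,255)),(notch,0,(0,0,255)),(hd,1,(0,255,0)),(nd,0,(255,0,255))):
        q=(proj(n,P)+.5-o)*s-.5
        cv2.polylines(a,[q.round().astype(np.int32)],bool(cl),col,1)
    cv2.imwrite(f"pics/{n}_ov.png",a)
E
```

```text
(no output)
```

View pics/top_ov.png

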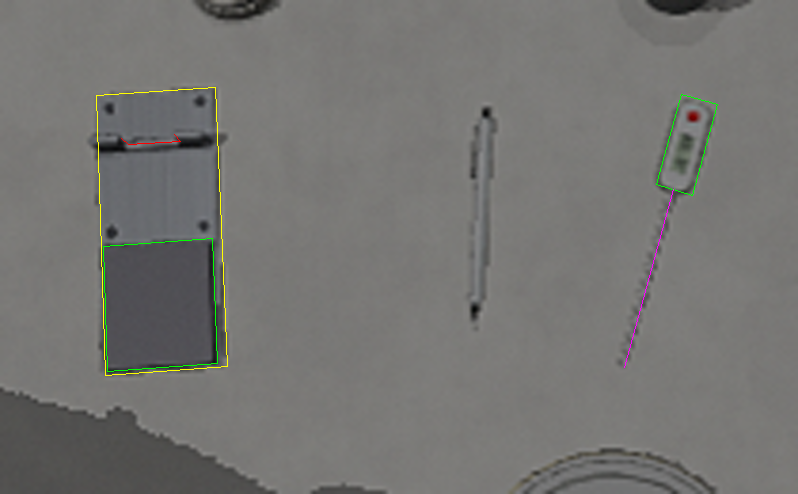

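View pics/side_ov.png

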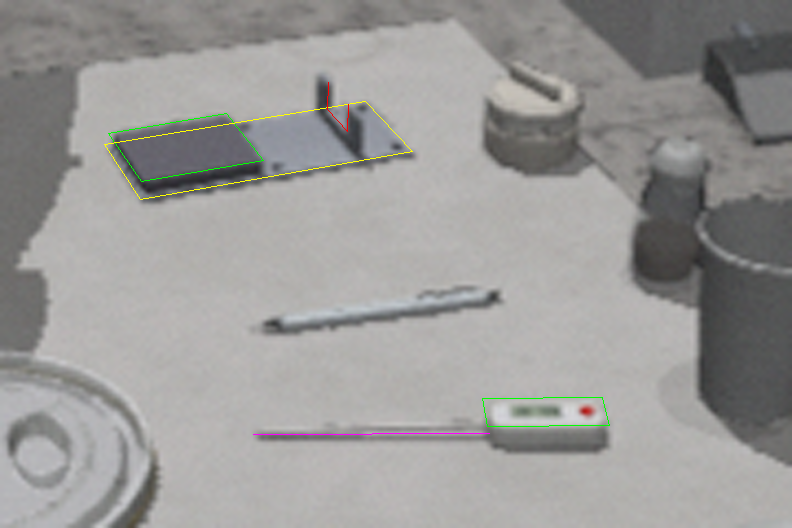

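Both fits agree with the pictures. In the top crop the head centre is at (685,146), the tip at (622,366) and the pad centre at (160,305). That puts the head at (511,−236), the needle at 163°, the pad at (414,102) and the rest axis at 3.2°. I'll move above the head next.

Request:
jog_arm(motion=[[25, -51, 0, 0], [50, -102, 0, 1], [76, -153, 0, 2], [101, -205, 0, 3], [126, -256, 0, 4], [152, -307, 0, 5], [177, -358, 0, 6], [202, -410, 0, 7], [206, -465, 0, 8], [211, -520, -10, 9], [215, -575, -20, 9], [220, -630, -30, 9], [224, -686, -50, 9], [228, -741, -80, 9], [233, -796, -110, 9], [233, -796, -125, 9], [233, -796, -125, 9], [233, -796, -125, 9]], grip=55)

```text
time_s: 2.75
tool_pos: [511.7, -234.7, 81.3]
orientation: [51.0, 89.9, 33.7]
force: [0.2, 0.3, 0.0]
grip_width: 55.0
```

```bash
python3 - <<'E'
from h import *
s=state(); print(s["tool_pos"],s["joint_positions"],s["orientation"])
for n,o in(("top",(250,130)),("side",(200,150))):
    a=eyes.snapshot(n); cv2.imwrite(f"pics/{n}1.png",cv2.resize(a[o[1]:o[1]+140,o[0]:o[0]+190],None,fx=4,fy=4,interpolation=cv2.INTER_CUBIC))
E
```

```text
[ 511.6915826  -234.66849078   81.25664894] [  6.1196653   27.45558179  18.14783245 108.1764203  -11.56924617
  46.09871342 103.12616723] [50.95996719 89.93726498 33.67495271]
```

View pics/top1.png

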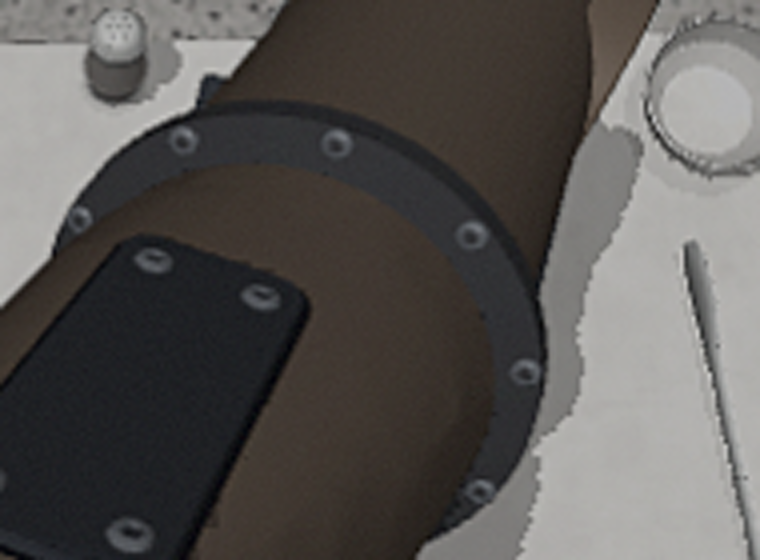

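View pics/side1.png

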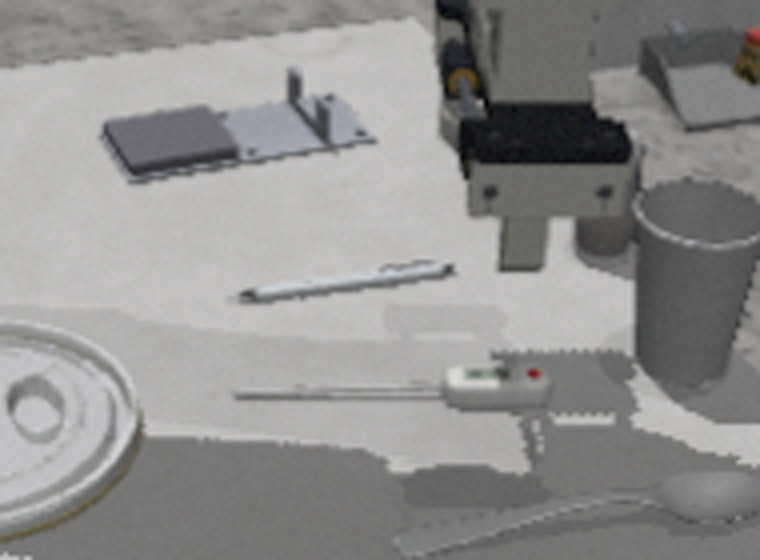

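```bash
python3 - <<'E'
from h import *
c=lambda u,v:((u+.5)/4-.5+200,(v+.5)/4-.5+150)
print("base",ray("side",[c(635,355),c(683,387),c(735,370)],0))
b=ray("side",[c(635,355),c(735,370)],0).mean(0)
print("rim for z", [(z,ray("side",[c(635,205),c(765,218),c(700,182),c(695,247)],z).round()) for z in (80,95,110)])
print("top rim/base",ray("top",[(317,145),(347,145),(332,128),(332,163)],95).round())
print("proj tcp",proj("side",[(511,-236,81)]))
E
```

```text
base [[ 607.65251378 -223.27494786    0.        ]
 [ 618.52906484 -260.22135934    0.        ]
 [ 656.02901759 -254.81336264    0.        ]]
rim for z [(80, array([[ 617., -187.,   80.],
       [ 682., -223.,   80.],
       [ 668., -174.,   80.],
       [ 626., -239.,   80.]])), (95, array([[ 603., -210.,   95.],
       [ 666., -245.,   95.],
       [ 652., -198.,   95.],
       [ 612., -261.,   95.]])), (110, array([[ 588., -233.,  110.],
       [ 649., -267.,  110.],
       [ 636., -221.,  110.],
       [ 597., -282.,  110.]]))]
top rim/base [[ 619. -200.   95.]
 [ 618. -269.   95.]
 [ 660. -236.   95.]
 [ 575. -233.   95.]]
proj tcp [[325.77038502 218.57714048]]
```

Request:
jog_arm(motion=[[0, 0, -30, 0], [0, 0, -55, 0], [0, 0, -70, 0], [0, 0, -77, 0], [0, 0, -77, 0], [0, 0, -77, 0]])

```text
time_s: 3.6
tool_pos: [511.5, -236.4, 4.3]
orientation: [0.5, 89.9, -16.9]
force: [0.3, 0.5, 0.8]
grip_width: 55.1
```

Request:
jog_arm(motion=[[0, 0, 0, 0], [0, 0, 0, 0], [0, 0, 0, 0], [0, 0, 0, 0], [0, 0, 0, 0], [0, 0, 0, 0]], grip=10, grip_force=20)

```text
time_s: 4.35
tool_pos: [510.9, -236.2, 3.5]
orientation: [146.4, 90.0, 128.9]
force: [0.4, 0.5, 0.4]
grip_width: 10.2
```

```bash
python3 - <<'E'
from h import *
for n,o in(("side",(200,150)),):
    a=eyes.snapshot(n); cv2.imwrite(f"pics/{n}2.png",cv2.resize(a[o[1]:o[1]+140,o[0]:o[0]+190],None,fx=4,fy=4,interpolation=cv2.INTER_CUBIC))
E
```

```text
(no output)
```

View pics/side2.png

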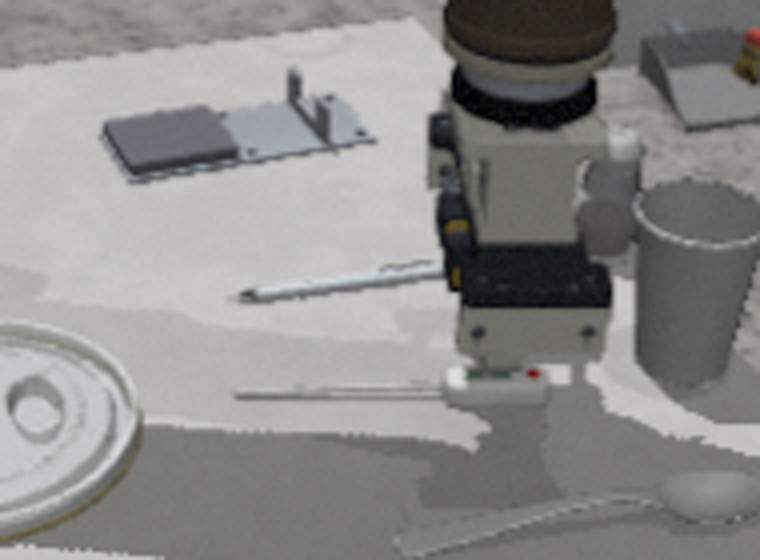

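```bash
python3 - <<'E'
from h import *
c=lambda u,v:((u+.5)/4-.5+200,(v+.5)/4-.5+150)
C=lambda p:((p+.5-np.array([200,150]))*4-.5).round()
j=np.array([np.cos(np.radians(72.7)),np.sin(np.radians(72.7)),0])
P=np.array([511,-236,0])
for z,w in((81,27.5),(81,46),(4,5),(4,20)):
    print(z,w,C(proj("side",[P+[0,0,z]-w*j,P+[0,0,z],P+[0,0,z]+w*j])))
print(C(proj("side",[P+[0,0,16],P, P+[0,0,70]-95*j,P+[0,0,70]+95*j])))
s=state();print(s["tool_pos"],s["grip_width"],s["joint_positions"])
cv2.imwrite("pics/side2full.png",cv2.resize(eyes.snapshot("side")[0:300,200:480],None,fx=2,fy=2))
E
```

```text
81 27.5 [[511. 304.]
 [505. 276.]
 [498. 249.]]
81 46 [[516. 323.]
 [505. 276.]
 [494. 232.]]
4 5 [[495. 397.]
 [494. 392.]
 [493. 387.]]
4 20 [[499. 413.]
 [494. 392.]
 [490. 371.]]
[[496. 374.]
 [494. 398.]
 [528. 397.]
 [482. 205.]]
[ 510.90910276 -236.19802294    3.53585407] 10.298258284015256 [  8.32082797  33.87303028  15.57575944 111.18044364 -14.4644483
  36.81596728 105.6137153 ]
```

View pics/side2full.png

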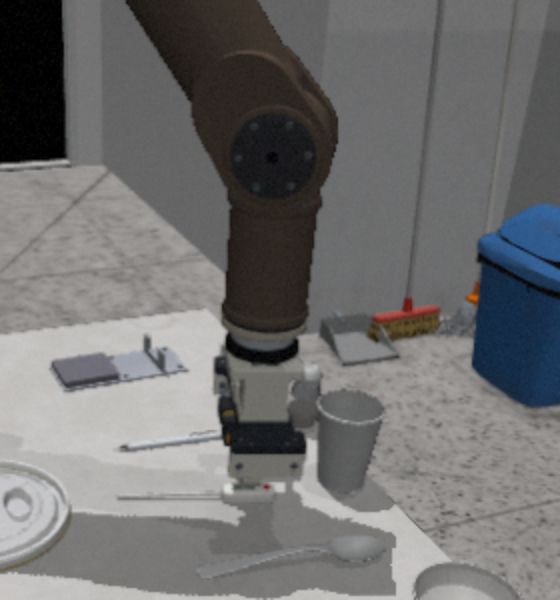

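```bash
python3 - <<'E'
from h import *
a=eyes.snapshot("side")
cv2.imwrite("pics/side2z.png",cv2.resize(a[205:270,290:370],None,fx=9,fy=9,interpolation=cv2.INTER_NEAREST))
b=eyes.snapshot("top");cv2.imwrite("pics/top2.png",b)
for n in("top","side"): print(n,proj(n,[(0,0,0),(0,0,100),(100,0,0)]))
E
```

```text
top [[234.78951374 419.63016826]
 [229.44479325 435.31317973]
 [234.71010992 374.05316598]]
side [[ 83.73213734 231.4403353 ]
 [ 74.60489362 194.44311319]
 [127.53159933 224.50799991]]
```

View pics/side2z.png

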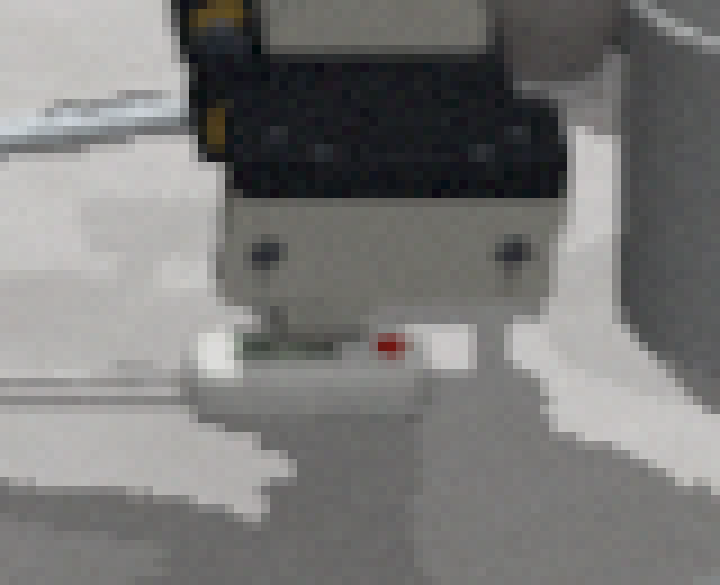

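View pics/top2.png

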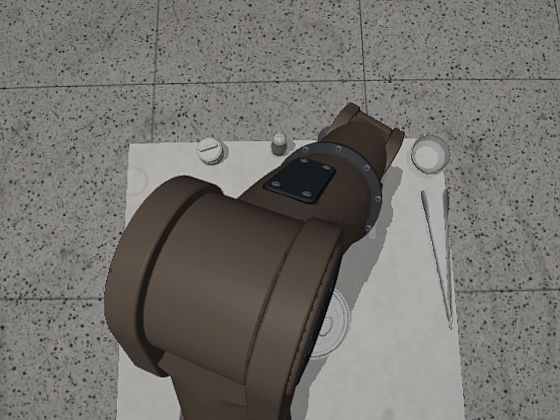

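```bash
python3 - <<'E'
from h import *
j=np.array([np.cos(np.radians(63.6)),np.sin(np.radians(63.6)),0])
P=np.array([277.7,559.5,205])
o=np.array([120,0]);s=9
a=cv2.resize(cv2.imread("pics/side0.png")[0:65,120:208],None,fx=s,fy=s,interpolation=cv2.INTER_NEAREST)
for z in(0,19,38,66):
  for w in(-46,0,46):
    q=(proj("side",[P+[0,0,z]+w*j])[0]+.5-o)*s
    cv2.circle(a,tuple(int(v) for v in q),4,(0,255-3*z,3*z),-1)
cv2.imwrite("pics/start.png",a)
E
```

```text
(no output)
```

View pics/start.png

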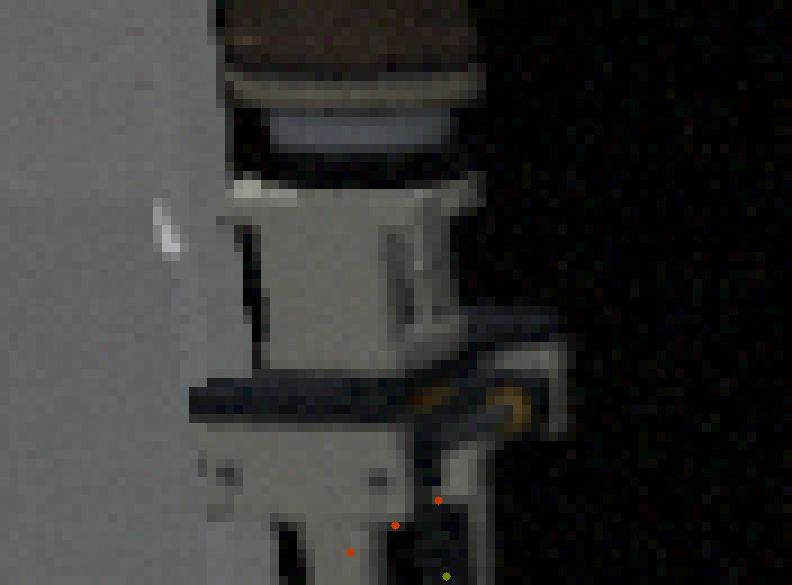

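```bash
python3 - <<'E'
from h import *
j=np.array([np.cos(np.radians(63.6)),np.sin(np.radians(63.6)),0])
P=np.array([277.7,559.5,205])
o=np.array([130,35]);s=9
a=cv2.resize(cv2.imread("pics/side0.png")[35:100,130:210],None,fx=s,fy=s,interpolation=cv2.INTER_NEAREST)
a=cv2.convertScaleAbs(a,alpha=2)
for z in(0,19,38,66):
  for w in(-46,0,46):
    q=(proj("side",[P+[0,0,z]+w*j])[0]+.5-o)*s
    cv2.circle(a,tuple(int(v) for v in q),4,(0,255-3*z,3*z),-1)
cv2.imwrite("pics/start2.png",a)
E
```

```text
(no output)
```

View pics/start2.png

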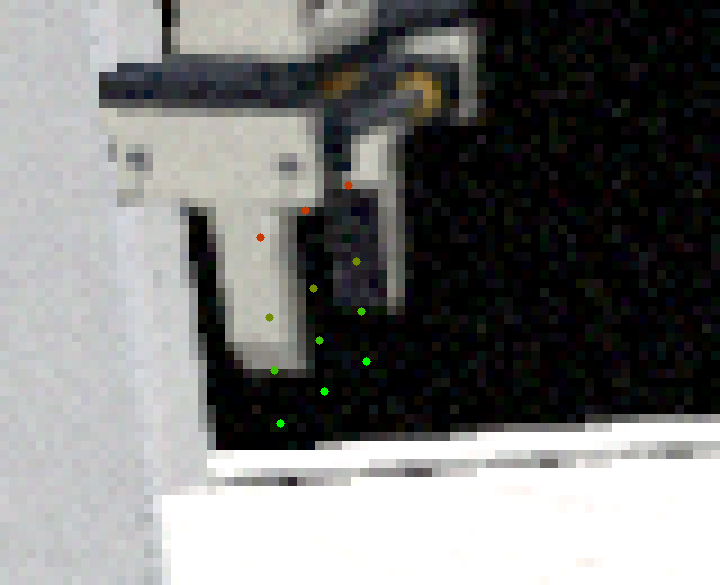

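The fingers shut on nothing. In side2 the head is untouched at about (495,385) and the tips end above it at about row 368. The start picture also shows the pad tips about 20 mm above the reported TCP, so I'll open, go lower in small steps and watch the force.

Request:
jog_arm(motion=[[0, 0, 0, 0], [0, 0, 0, 0], [0, 0, 0, 0], [0, 0, 0, 0], [0, 0, -6, 0], [0, 0, -10, 0], [0, 0, -10, 0]], grip=55)

```text
time_s: 5.42
tool_pos: [510.5, -236.0, -7.0]
orientation: [175.4, 89.9, 158.0]
force: [0.0, 0.5, -0.3]
grip_width: 55.3
```

```bash
python3 - <<'E'
from h import *
a=eyes.snapshot("side")
cv2.imwrite("pics/side3z.png",cv2.resize(a[205:270,290:370],None,fx=9,fy=9,interpolation=cv2.INTER_NEAREST))
s=state();print(s["tool_pos"],s["force"],s["grip_width"])
E
```

```text
[ 510.68905465 -236.13005555   -6.77210389] [-0.83084813  0.35555856  0.22346048] 54.95441361656773
```

View pics/side3z.png

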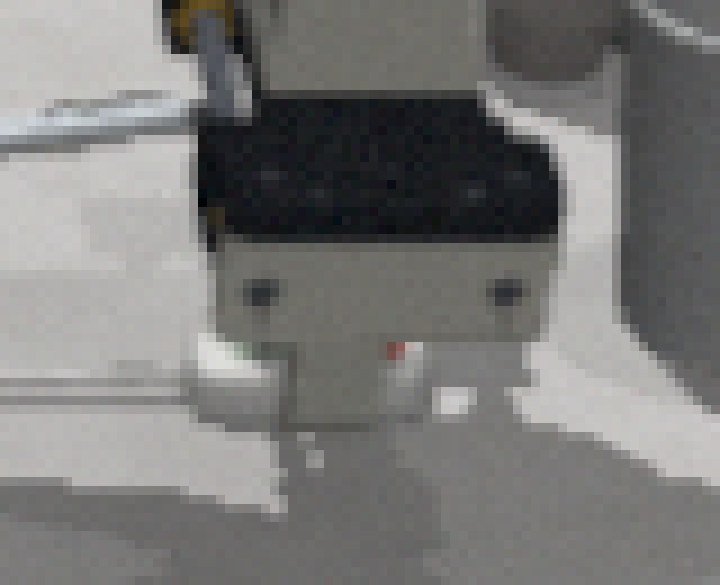

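Request:
jog_arm(motion=[[0, 0, -3, 0], [0, 0, -6, 0], [0, 0, -9, 0], [0, 0, -9, 0]])

```text
time_s: 5.98
tool_pos: [510.7, -236.1, -15.8]
orientation: [177.2, 90.0, 159.7]
force: [0.1, -0.1, 0.1]
grip_width: 55.2
```

Request:
jog_arm(motion=[[0, 0, 0, 0], [0, 0, 0, 0], [0, 0, 0, 0], [0, 0, 0, 0], [0, 0, 0, 0]], grip=10, grip_force=20)

```text
time_s: 6.6
tool_pos: [511.0, -236.2, -15.4]
orientation: [33.2, 90.0, 15.8]
force: [0.5, 0.7, 0.8]
grip_width: 22.5
```

```bash
python3 - <<'E'
from h import *
a=eyes.snapshot("side")
cv2.imwrite("pics/side4z.png",cv2.resize(a[205:270,290:370],None,fx=9,fy=9,interpolation=cv2.INTER_NEAREST))
s=state();print(s["tool_pos"],s["force"],s["grip_width"])
E
```

```text
[ 510.95499192 -236.18550894  -15.42132461] [0.41960862 0.148369   0.44142623] 22.394581153927593
```

View pics/side4z.png

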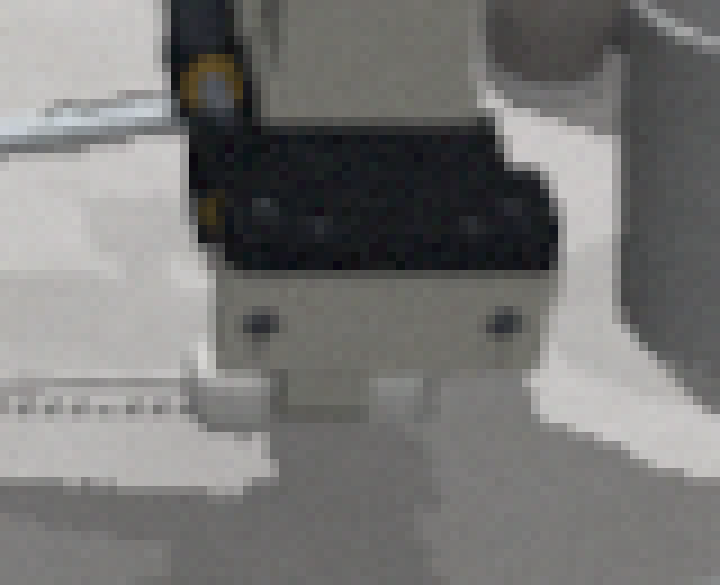

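Request:
jog_arm(motion=[[0, 0, 20, 0], [0, 0, 60, 0], [0, 0, 100, 0], [-6, 21, 110, -10], [-12, 42, 120, -20], [-18, 64, 120, -30], [-24, 85, 120, -40], [-30, 106, 120, -50], [-36, 127, 120, -60], [-42, 148, 120, -70], [-48, 170, 120, -80], [-54, 191, 120, -90], [-60, 212, 120, -100], [-66, 233, 120, -110], [-72, 254, 120, -120], [-78, 275, 120, -130], [-84, 296, 120, -140], [-90, 318, 120, -150], [-97, 339, 120, -159.5], [-97, 339, 120, -159.5]])

```text
time_s: 9.15
tool_pos: [413.3, 104.1, 104.2]
orientation: [38.2, 89.9, -138.6]
force: [-0.3, -0.3, -0.1]
grip_width: 22.4
```

Request:
jog_arm(motion=[[0, 0, 0, 0], [0, 0, 0, 0], [0, 0, 0, 0]])

```text
time_s: 9.52
tool_pos: [414.2, 102.2, 104.7]
orientation: [-126.5, 90.0, 56.6]
force: [-0.6, 0.1, -0.9]
grip_width: 22.3
```

```bash
python3 - <<'E'
from h import *
for n in("side","top"):
  a=eyes.snapshot(n); cv2.imwrite(f"pics/{n}5.png",a)
  if n=="side": cv2.imwrite("pics/side5z.png",cv2.resize(a[90:220,180:340],None,fx=5,fy=5-.4,interpolation=cv2.INTER_NEAREST))
s=state();print(s["tool_pos"],s["orientation"],s["force"],s["grip_width"],s["joint_positions"],s["time_s"])
o=s["orientation"];print("jaw angle",90-(o[0]-o[2]))
E
```

```text
[414.07937881 102.40668929 104.62030592] [-116.26306508   89.98384134   66.80273233] [-0.65823029  0.86766757 -0.98397824] 22.556300453575226 [-71.00708634  24.76164328  67.29277758 126.92985445 -31.59409974
  47.55648842 -70.1435751 ] 9.625
jaw angle 273.06579740768046
```

View pics/side5z.png

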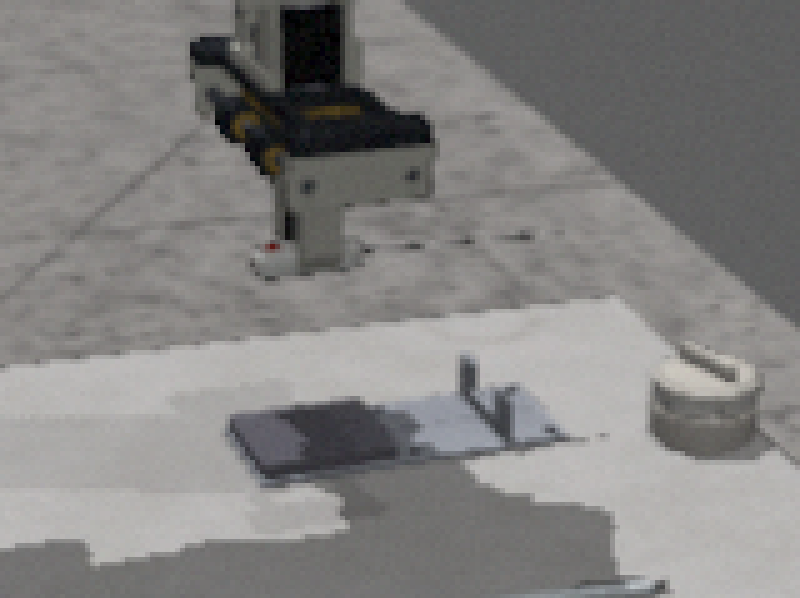

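View pics/top5.png

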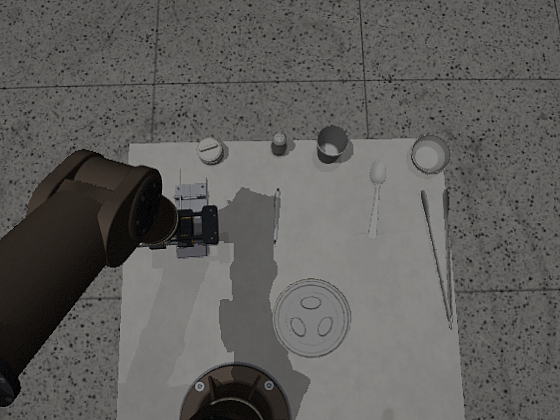

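```bash
python3 - <<'E'
from h import *
a=np.radians(3.2);d=np.array([np.cos(a),np.sin(a),0]);H=np.array([414,102.4,128])
P=[H-31*d,H+31*d,H+31*d-[0,0,5],H+148*d-[0,0,5]]
for n,o,(x0,y0,x1,y1) in(("side",5,(210,100,330,200)),("top",5,(140,150,240,270))):
    im=cv2.imread(f"pics/{n}5.png")[y0:y1,x0:x1]
    im=cv2.convertScaleAbs(cv2.resize(im,None,fx=5,fy=5,interpolation=cv2.INTER_CUBIC),alpha=1.3)
    q=(proj(n,P)+.5-[x0,y0])*5-.5
    for p,c in zip(q,[(0,255,0),(0,255,0),(255,0,255),(255,0,255)]): cv2.circle(im,tuple(int(v) for v in p),3,c,1)
    cv2.imwrite(f"pics/{n}5o.png",im)
E
```

```text
(no output)
```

View pics/side5o.png

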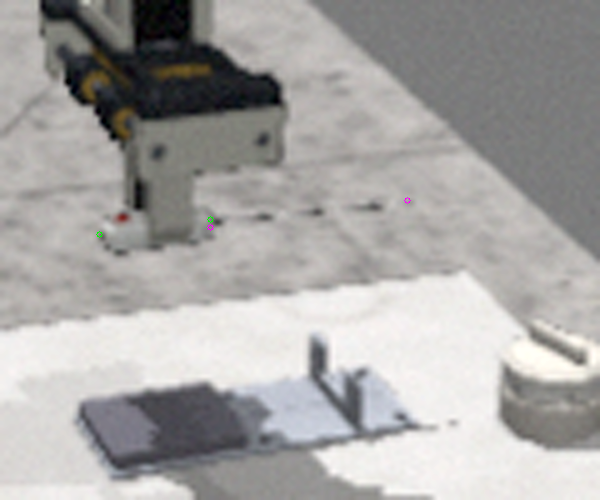

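View pics/top5o.png

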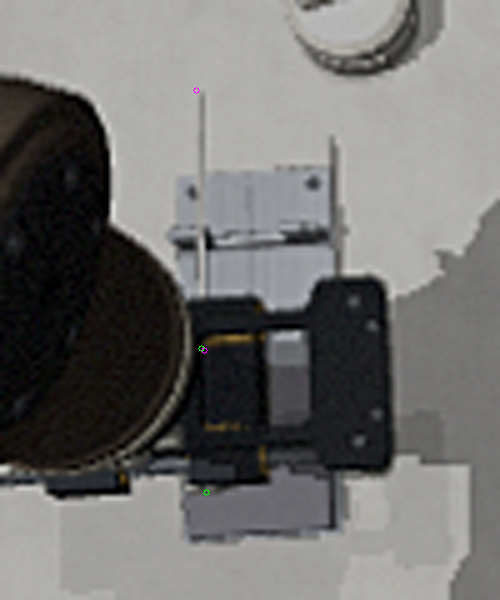

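Request:
jog_arm(motion=[[0, 2, -30, 0], [0, 2, -60, 0], [0, 2, -80, 0], [0, 2, -92, 0], [0, 2, -98, 0], [0, 2, -102, 0], [0, 2, -104, 0], [0, 2, -105, 0], [0, 2, -105, 0], [0, 2, -105, 0]])

```text
time_s: 10.88
tool_pos: [414.0, 104.9, -0.3]
orientation: [-153.1, 90.0, 30.0]
force: [-0.5, -1.1, -0.6]
grip_width: 22.9
```

```bash
python3 - <<'E'
from h import *
for n,(x0,y0,x1,y1) in(("side",(210,130,330,210)),("top",(140,150,240,270))):
    im=eyes.snapshot(n)[y0:y1,x0:x1]
    cv2.imwrite(f"pics/{n}6.png",cv2.convertScaleAbs(cv2.resize(im,None,fx=5,fy=5,interpolation=cv2.INTER_CUBIC),alpha=1.3))
s=state();print(s["tool_pos"],s["force"],s["time_s"])
E
```

```text
[ 4.14004197e+02  1.04858468e+02 -3.70869005e-01] [0.09524904 0.4261754  0.27071013] 10.975
```

View pics/side6.png

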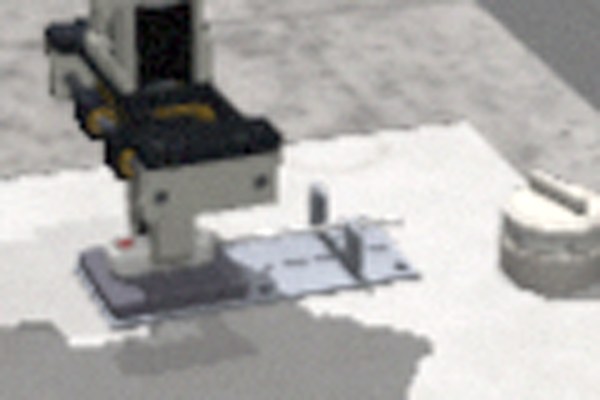

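View pics/top6.png

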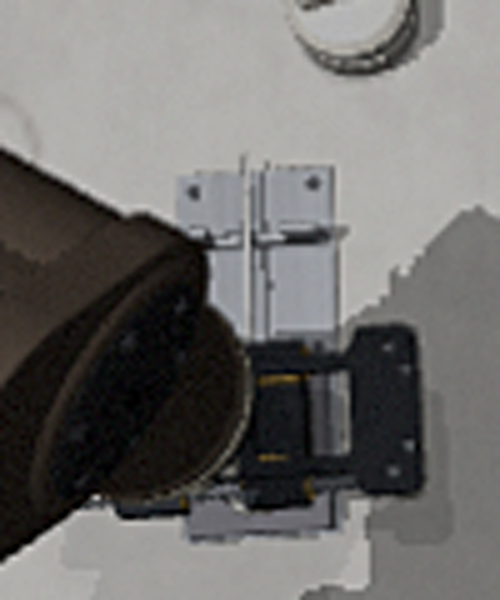

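The needle stands in the notch: top6 shows it at about (247,238), between the prongs. The head is over the pad. I'll lower it to touch.

Request:
jog_arm(motion=[[0, 0, -0.7, 0], [0, 0, -1.4, 0], [0, 0, -1.4, 0], [0, 0, -1.4, 0]])

```text
time_s: 11.48
tool_pos: [414.0, 104.9, -1.6]
orientation: [-96.7, 90.0, 86.4]
force: [-2.0, -0.2, 9.7]
grip_width: 22.6
```

Request:
jog_arm(motion=[[0, 0, 0.5, 0], [0, 0, 0.5, 0], [0, 0, 0.5, 0], [0, 0, 0.5, 0], [0, 0, 0.5, 0]], grip=50)

```text
time_s: 12.1
tool_pos: [413.9, 104.8, -1.4]
orientation: [68.7, 90.0, -108.2]
force: [-0.6, 0.3, 1.1]
grip_width: 50.1
```

Request:
jog_arm(motion=[[0, 0, 15, 0], [0, 0, 50, 0], [0, 0, 100, 0], [0, 0, 150, 0], [-10, 50, 180, 0], [-20, 100, 180, 0], [-30, 150, 180, 0], [-40, 200, 180, 0], [-50, 250, 180, 0], [-60, 300, 180, 0], [-60, 300, 180, 0], [-60, 300, 180, 0]])

```text
time_s: 13.6
tool_pos: [354.0, 404.0, 178.4]
orientation: [92.5, 89.9, -84.5]
force: [0.2, -0.6, -0.4]
grip_width: 49.9
```

```bash
python3 - <<'E'
from h import *
def loc(c,a,pts):
    a=np.radians(a);R=np.array([[np.cos(a),-np.sin(a),0],[np.sin(a),np.cos(a),0],[0,0,1]])
    return np.array(pts,float)@R.T+np.array([c[0],c[1],0])
for n,(x0,y0,x1,y1) in(("side",(210,130,330,210)),("top",(140,150,240,270))):
    im=eyes.snapshot(n)
    print(n,eyes.look_for(n,"probe_head")[:2],eyes.look_for(n,"rest_pad")[:1])
    cv2.imwrite(f"pics/{n}7f.png",im);im=im[y0:y1,x0:x1]
    cv2.imwrite(f"pics/{n}7.png",cv2.convertScaleAbs(cv2.resize(im,None,fx=5,fy=5,interpolation=cv2.INTER_CUBIC),alpha=1.5))
s=state();print(s["tool_pos"],s["force"],s["time_s"])
E
```

```text
side [{'extent': [231.8, 176.1, 256.7, 182.5], 'conf': 0.52}] [{'extent': [225.9, 169.6, 294.3, 194.1], 'conf': 0.63}]
top [{'extent': [186.9, 202.4, 196.7, 253.4], 'conf': 0.74}, {'extent': [176.7, 181.2, 210.0, 260.4], 'conf': 0.55}] [{'extent': [173.9, 181.8, 209.9, 256.1], 'conf': 0.62}]
[354.22151587 404.15009856 178.83159886] [-0.45777405  0.25673948 -0.33009953] 13.9
```

View pics/side7.png

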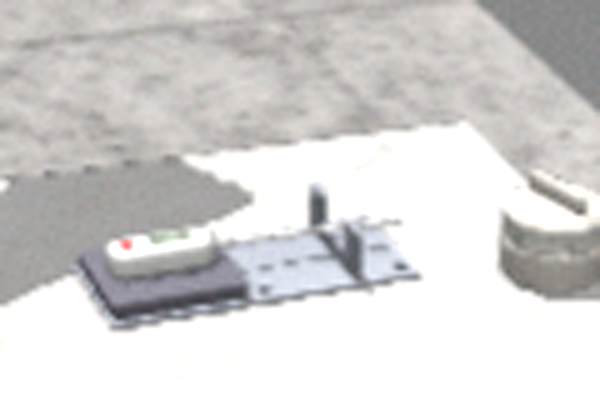

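View pics/top7.png

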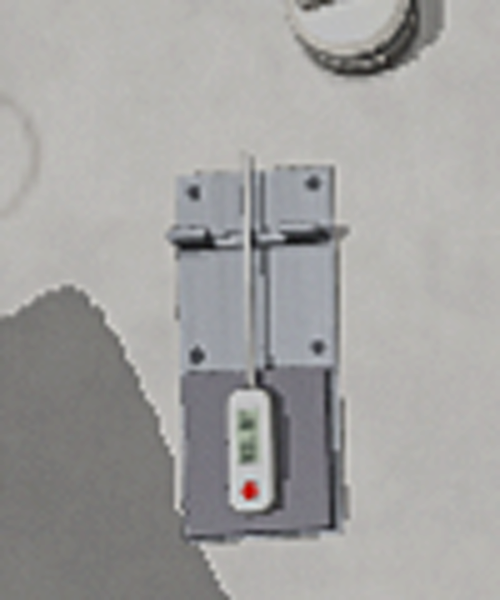

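```bash
python3 - <<'E'
from h import *
c=lambda u,v,o:((u+.5)/5-.5+o[0],(v+.5)/5-.5+o[1])
h=ray("top",[c(250,449,(140,150))],30)[0]; t=ray("top",[c(248,153,(140,150))],17)[0]
hs=ray("side",[c(158,244,(210,130))],30)[0]; ts=ray("side",[c(400,221,(210,130))],17)[0]
a=np.radians(3.2);R=np.array([[np.cos(a),np.sin(a)],[-np.sin(a),np.cos(a)]])
for p in(h,t,hs,ts): print(p.round(1),"along/lateral from pad",(R@(p[:2]-[414.3,102.5])).round(1))
hand_in()
E
```

```text
[412.5 104.   30. ] along/lateral from pad [-1.7  1.6]
[561.1 111.1  17. ] along/lateral from pad [147.    0.4]
[412.3  98.7  30. ] along/lateral from pad [-2.3 -3.7]
[560.8 110.5  17. ] along/lateral from pad [146.7  -0.2]
the job is handed in; nothing more can be done
```

The thermometer is lying display up on the rest, turned end for end, and I handed the job in with the arm well clear. The last pictures were taken at 13.9 s of the 38 s allowed. No verdict comes back from the hand-in.

**What I did:** I gripped the head across its width at 20 N, lifted it and turned it by −159.5°. I lowered it onto the pad until I felt about 10 N of contact, then opened the gripper and retreated.

**Last checks from the pictures:**

| Check | Top camera | Side camera | Limit |
|---|---|---|---|
| Head centre from the pad's middle | about 2.5 mm | about 4.5 mm | 20 mm |
| Tip beyond the plate | about 42 mm | about 42 mm | at least 15 mm |
| Tip off the centre line | under 1 mm | under 1 mm | 25 mm |

- **Heights:** I did not measure the final heights separately. I assumed the head rested on the pad, which fits the contact force and the look of the pictures.
- **Camera disagreement:** The two cameras differ by about 5 mm on the head's sideways position, both well inside the limit.
- **Failed first grasp:** The first close, at a reported tool height of 3.5 mm, shut on nothing above the head without touching it. The pictures showed the fingertips about 20 mm higher than the reported tool point. I went down to −15.4 mm with no contact force, and the second grasp held at 22.5 mm opening.

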